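# Brace a jar and unscrew its tight cap

### The arm

A 6-joint arm with a two-finger parallel gripper is mounted at the origin on the work surface. World frame = base frame: x ahead of the robot, y to its left, z up, the work surface at z = 0. Lengths are in m, angles in rad, forces in N, time in s.
With the tool pointing down it reaches from about 0.3 to 0.775 m from the base axis. Payload 14.6 kg.
Tool frame: the origin (TCP) lies on the front face of the gripper's body, between the roots of the fingers; the fingertips stand 97 mm ahead of it and the grasp point (between the pads) lies 78 mm ahead of it; z points along the fingers, x is the direction in which the jaws open and shut, and the axes are right-handed (so a half turn about z gives the same grasp; the last joint's range is limited). The gripper opens to 94 mm and grips with 3 to 60 N. Pads are 16 mm wide; open, the fingers measure 119 mm over their backs; the gripper's body (75 mm by 177 mm) begins 78 mm behind the grasp point.
Start: joints at [1.165, 0.3, 1.521, -0, 1.321, -0.067], TCP at [0.183, 0.519, 0.303] pointing down, gripper open.
Joint ranges: [-3.03, 3.03], [-0.79, 2.21], [0.23, 2.52], [-1.04, 4.18], [0, 3.07], [-2.55, 2.55]. Speed limits (rad/s): [2.22, 2.22, 2.57, 3.14, 3.14, 3.14].

### API

Orientations are given as [roll, pitch, yaw] about the fixed x, y, z axes, in that order (R = Rz(yaw) Ry(pitch) Rx(roll)).
In Python, from station import sensors, camera, ctrl gives the robot as it stands.
- The arm moves only by the tool move_arm, never from a script. Its argument "rows" is text: rows parted by semicolons, each of 6 numbers parted by spaces: the shift along the tool's x, y, z in mm, then the turn, a rotation vector about the tool's x, y, z in rad. In form: x y z wx wy wz; .... A call has 1 to 20 rows; each row shifts and turns the pose as measured when the row begins, along the tool's axes as they then stand; what a row does not reach is not made up. A row lasts 1/8 s, in which the tool goes at most 62.5 mm and 10.7 degrees, less where a joint would pass 70% of its speed; a pose out of reach is approached as far as the arm can. A call with a gripper value outside its range is refused whole. "grip" is the opening, from -1 (shut) to 1 (fully open), set as the call begins (left out, the last holds). The fingers move at their own pace and stop on an object; "newtons" is the grip in N (left out, the last holds). Time passes only in rows, so rows that do not move let the fingers close. It gives the time, the measured TCP pose, the force and the opening at its end, in the units of the state.
- sensors.get_obs(): the state, without advancing time (a new reading comes with each control period).
- camera(name): name is "scene" or "top" or "wrist"; returns a dict with "color" (480x640x3 uint8, blue, green, red), "z_map" (480x640 float32, m along the optical axis (not along the pixel's ray), 0 where there is no reading), "mtx" (3x3 intrinsics, pixels), "position" and "attitude" of the camera in the world; the wrist camera has in their place "hand_eye" (4x4, takes a point from camera to tool coordinates, whose origin is the TCP and whose axes are the tool frame's). Camera axes: x right, y down, z forward; pixel columns grow to the right and rows downward; lengths in m; the calibration is good to about 2 mm. A picture is of the moment at which its call begins: read the wrist's pose just before it.
- ctrl.hand_in(): hands the job in, once; it reports no verdict.
The state is a dict: "time_s": time; "qpos": joint angles; "joint_vel": joint speeds; "tau": joint torques, N m; "ee_pos": TCP position; "eef_rot": TCP orientation; "force": force on the tool from outside, world axes, zero at the start; "moment": the same for the moment, N m; "grip_width": finger opening in m.
Only numpy, scipy, OpenCV 4.12 (cv2) and the standard library are available. Lean on these libraries where they do the work, as an engineer would, in place of code of your own. Each camera call takes 0.05 s, during which the arm holds its last target.

### The job

Get the glass jar in the bench-top holder open for filling: press the holder's hinged hold-down lid shut until it snaps past its catch and stays latched without being touched, so that the jar is braced. Then unscrew the jar's tight cap anticlockwise until its threads let go, lift it straight up, and finish still holding it in the gripper, level and centred about 2 to 3 cm clear above the jar's mouth. The jar must not turn or come up, the lid must stay latched, and the other things on the bench must be left where they are.

Things in the scene. Friction and masses are not known exactly. Their poses are not given: they have to be found in the camera images.
- holder: white jar holder fixed to the bench, base 235 x 130 x 16 mm; origin on the bench under the jar's axis, x from its catch post (at -106 mm, towards the robot, top 116 mm above the bench) to its hinge posts (+80 mm, tops 106 mm), z up. The jar stands in its round nest, bottom 22 mm above the bench, on a sprung floor that sinks about 3 mm (some 24 N) when the lid is latched
- clamp_lid (a joint): hinge of the hold-down lid, rad: 0 = pressed level, grows as it opens; starts at 0.55 to 0.95, stays where left. Metal frame 90 mm wide, 8 mm thick; its window passes round the cap, its side bars press on the jar's shoulder. Pressed down it meets a sprung catch at 0.10 (3 to 5 N), snaps under it near 0.015 (13 N at the pad; 20 N reaches 0), then rests latched near 0.016; not latched it stays above 0.04
- press_pad (a point): middle of the top of the lid's front bar, where it is pressed: a 22 x 50 mm dark pad 131 mm from the hinge line and 4.5 mm above the lid's mid-plane; shut, it is 51 mm from the jar's axis towards the catch post and 101 mm above the bench. Axes are the lid's: z out of its top face, x towards the hinge. The catch begins 23 mm further out and stands up to 13 mm higher than the shut pad
- lid_hinge (a point): centre of the lid's hinge line, 96 mm above the bench; its axes are the holder's, the hinge line is y
- jar_mouth (a point): centre of the rim of the loose glass jar in the holder, z up. Jar: 76 mm wide, flat shoulder 74 mm above its bottom, neck 40 mm wide, rim 104 mm above its bottom, 0.2 to 0.4 kg; a rubber sealing ring on it stands 4 to 6.5 mm above the rim. The jar turns in the nest unless the lid is latched
- jar_mark (a point): small glass bump on the side of that jar's body, 50 mm above its bottom, 38 mm from its axis: shows whether the jar turns
- cap_center (a point): centre (half-way up) of the white ribbed cap on that jar: 56 mm wide, 26 mm tall, 30 g, z up; lower edge 3 mm above the latched lid's top. Three inner lugs sit under three sloped threads. Tight: 0.5 N m, grip hard. Anticlockwise from above it rises 2.6 mm in 46 deg and is free from 55 to 100 deg (aim at 72), then meets the next threads. Lower edge starts 19 mm below the rim; lift straight up
- spare_jar_a_mid (a point): closed bystander jar like the task's one (76 mm wide, 111 mm tall), standing free beside the holder; point half-way up
- spare_jar_b_mid (a point): second closed bystander jar, same size; point half-way up
- dish: small white bowl, 90 mm wide, 35 mm tall, empty, bystander; origin under its centre
- spatula: spatula lying flat, bystander; origin under its centre
- spray_bottle: amber bottle, 60 mm wide, 170 mm tall, bystander; origin under its centre
- cup: steel cup, 80 mm wide, 85 mm tall, bystander; origin under its centre
Things that resemble listed ones, but are neither listed nor needed, are in the scene too. Of the things shaped like the part that bears cap_center, the white one is meant. Leave any red look-alike of the part that bears jar_mouth alone.

How it is judged:
By the outcome, as a careful person would: the job done as asked, in the order asked, and still so for the second after the job is handed in, while the arm keeps its last pose, push and grip.
It also fails if it takes over 54 s, if anything falls off the work surface, if the arm or the gripper's body presses on something with over 40 N, if the wrist force passes 120 N, or if a joint passes its speed limit or range.

## Working session

There is one attempt and no reset: what is moved stays moved. The work goes in short steps, Python scripts to look and compute and a tool call to move; the robot and the scene stay as the last step left them, time stands still between calls to the robot, and variables do not carry over. Pictures are saved under pics/ and viewed, and the job is handed in when it is done.

Besides the shell and the picture viewer there is one more tool, called as name(argument=value, ...), one argument or row to a line, values as JSON. move_arm: Moves the arm, as the interface text tells. Its arguments: {"type":"object","properties":{"rows":{"type":"string"},"grip":{"type":"number"},"newtons":{"type":"number"}},"required":["rows"]}

```bash
ls -la; mkdir -p pics; cat > h.py <<'E'
import numpy as np, cv2
from station import sensors, camera, ctrl
from scipy.spatial.transform import Rotation as R
def st():
    o=sensors.get_obs(); return o
E
python3 - <<'E'
from h import *
o=st(); print({k:np.round(v,3).tolist() for k,v in o.items()})
for n in ["scene","top","wrist"]:
    c=camera(n); cv2.imwrite(f"pics/{n}0.png",c["color"]); np.savez(f"{n}0.npz",**c)
    print(n,{k:np.round(v,4).tolist() for k,v in c.items() if k not in("color","z_map")})
E
```

```text
total 12
drwxr-xr-x  3 agent agent 4096 Dec  7 14:35 .
drwxr-xr-x 23 root  root  4096 Dec  7 14:35 ..
drwxr-xr-x  2 agent agent 4096 Dec  7 14:35 pics
{'time_s': 0.0, 'qpos': [1.165, 0.3, 1.522, 0.0, 1.321, -0.067], 'joint_vel': [-0.001, -0.002, -0.0, 0.001, 0.0, -0.002], 'tau': [-0.003, -53.179, -35.274, 0.071, 0.024, -0.0], 'ee_pos': [0.183, 0.519, 0.302], 'eef_rot': [-3.142, 0.001, 1.232], 'force': [-1.146, 0.051, -0.726], 'moment': [-0.066, 0.046, 0.074], 'grip_width': 0.094}
scene {'mtx': [[552.7514, 0.0, 310.138], [0.0, 552.7514, 235.3187], [0.0, 0.0, 1.0]], 'position': [1.4191, -0.3945, 0.7786], 'attitude': [-2.2055, -0.0043, 1.1693]}
top {'mtx': [[540.7874, 0.0, 314.1176], [0.0, 540.7874, 250.8711], [0.0, 0.0, 1.0]], 'position': [0.3998, -0.014, 1.1558], 'attitude': [-2.9799, -0.0213, -1.5806]}
wrist {'mtx': [[415.7389, 0.0, 318.7979], [0.0, 415.7389, 238.2375], [0.0, 0.0, 1.0]], 'hand_eye': [[1.0, -0.0, 0.0006, 0.0002], [-0.0001, 0.9655, 0.2603, -0.0748], [-0.0005, -0.2603, 0.9655, -0.0829], [0.0, 0.0, 0.0, 1.0]]}
```

View pics/scene0.png

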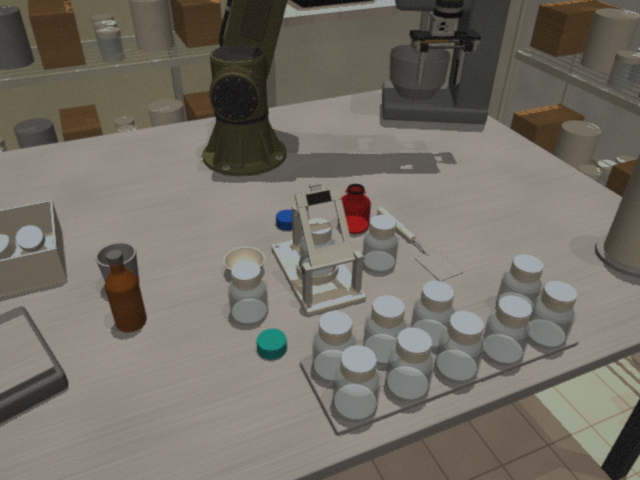

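View pics/top0.png

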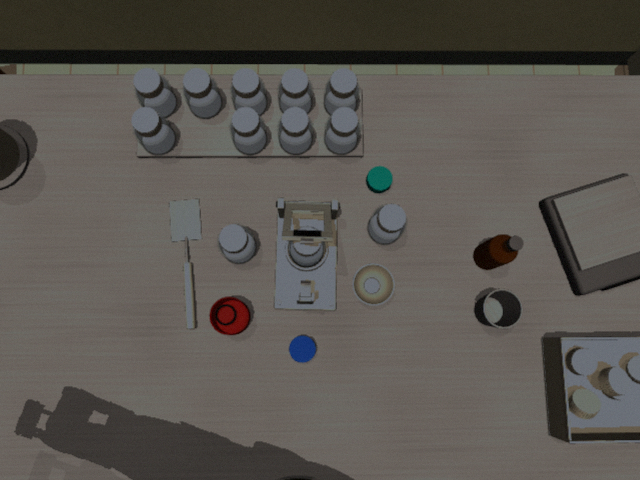

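```bash
cat >> h.py <<'E'
def campose(c,o=None):
    if "hand_eye" in c:
        T=np.eye(4);T[:3,:3]=R.from_euler("xyz",o["eef_rot"]).as_matrix();T[:3,3]=o["ee_pos"]; T=T@c["hand_eye"]
        return T[:3,:3],T[:3,3]
    return R.from_euler("xyz",c["attitude"]).as_matrix(),np.array(c["position"])
def plane(c,uv,z,P=None):
    Rm,p=P or campose(c); uv=np.atleast_2d(uv).astype(float)
    d=np.c_[uv,np.ones(len(uv))]@np.linalg.inv(c["mtx"]).T@Rm.T
    return p+d*((z-p[2])/d[:,2])[:,None]
def proj(c,X,P=None):
    Rm,p=P or campose(c); q=(np.atleast_2d(X)-p)@Rm@np.array(c["mtx"]).T
    return q[:,:2]/q[:,2:]
def cloud(c,P=None):
    Rm,p=P or campose(c); v,u=np.mgrid[:480,:640]; z=c["z_map"]
    d=np.stack([u,v,np.ones_like(u)],-1)@np.linalg.inv(c["mtx"]).T
    return (d*z[...,None])@Rm.T+p
E
python3 - <<'E'
from h import *
c=dict(np.load("top0.npz")); P=cloud(c)
im=c["color"][180:330,220:420]; cv2.imwrite("pics/topcrop.png",cv2.resize(im,None,fx=4,fy=4,interpolation=2))
c2=dict(np.load("scene0.npz"));im=c2["color"][170:330,220:420]; cv2.imwrite("pics/scenecrop.png",cv2.resize(im,(800,600)))
print(plane(c,[[276,308],[336,308],[306,260]],0.016))
for uv in [(290,290),(320,285),(308,233),(293,240),(326,240),(285,212),(308,210),(307,245),(238,235),(391,215)]: print(uv,np.round(P[uv[1],uv[0]],4))
E
```

```text
[[ 0.46467781  0.04102678  0.016     ]
 [ 0.4635918  -0.08490136  0.016     ]
 [ 0.56593896 -0.02261757  0.016     ]]
(290, 290) [0.5022 0.0116 0.016 ]
(320, 285) [ 0.5119 -0.0517  0.0198]
(308, 233) [ 0.5874 -0.0252  0.2039]
(293, 240) [0.5879 0.003  0.1329]
(326, 240) [ 0.5733 -0.057   0.2103]
(285, 212) [0.6418 0.0181 0.1384]
(308, 210) [ 0.6489 -0.0264  0.1246]
(307, 245) [ 0.5779 -0.0239  0.1332]
(238, 235) [0.6028 0.1113 0.1096]
(391, 215) [ 0.6407 -0.191   0.1131]
```

View pics/topcrop.png

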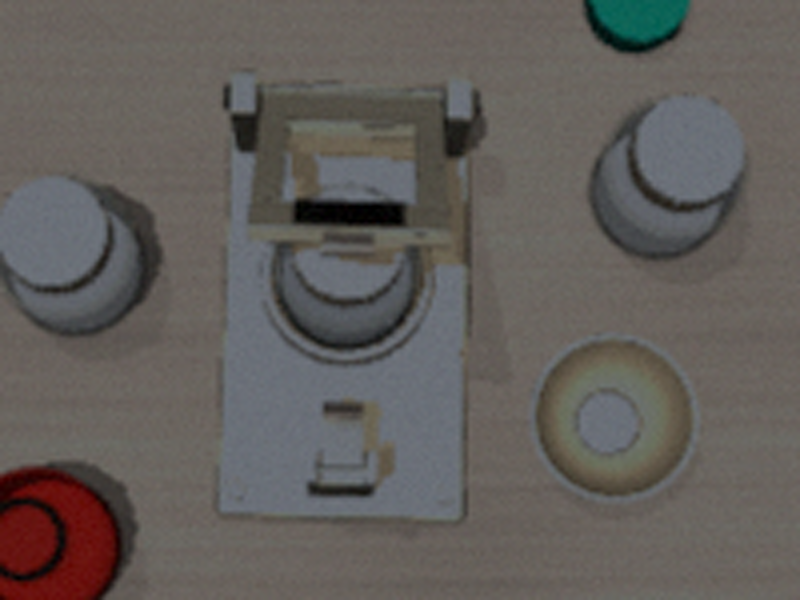

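View pics/scenecrop.png

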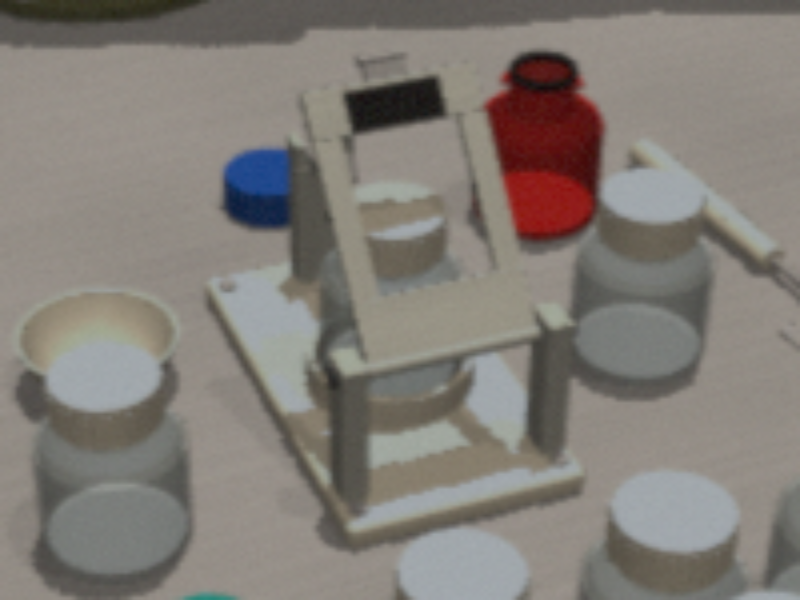

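View pics/wrist0.png

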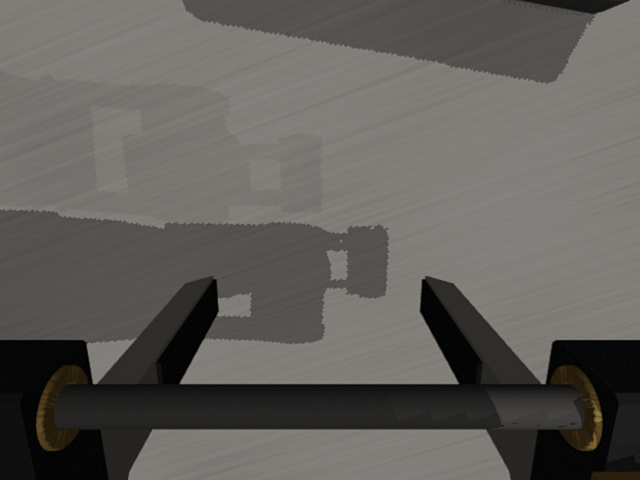

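```bash
python3 - <<'E'
from h import *
from scipy.optimize import least_squares
for n in ["top","scene"]:
    c=dict(np.load(n+"0.npz")); P=cloud(c); x,y,z=P[...,0],P[...,1],P[...,2]
    roi=(x>0.4)&(x<0.75)&(y>-0.11)&(y<0.065)
    m=(roi&(abs(z-0.016)<0.005)).astype(np.uint8)
    ncc,l,s,_=cv2.connectedComponentsWithStats(m); k=1+np.argmax(s[1:,4]); m=l==k
    r=cv2.minAreaRect(P[m][:,:2].astype(np.float32)); print(n,"base",r,"z",np.median(z[m]))
    m=roi&(abs(z-0.133)<0.004)&(abs(x-0.575)<0.05)&(abs(y+0.022)<0.04)
    q=P[m]; h=cv2.convexHull(q[:,:2].astype(np.float32))[:,0]
    print(n,"cap",m.sum(),q.min(0),q.max(0),q.mean(0),np.median(q[:,2]))
    f=least_squares(lambda p:np.hypot(*(h-p).T)-0.028,h.mean(0),loss="soft_l1",f_scale=0.001); print(f.x,f.fun*1000)
    # dark pad
    hsv=c["color"].max(2)
    m=(roi&(hsv<40)&(z>0.17)); q=P[m]; print("pad",m.sum(),q.mean(0),q.min(0),q.max(0))
    # lid plane
    m=roi&(z>0.14)&(z<0.24); q=P[m]; print('lid pts',len(q))
    np.save(n+"_lid.npy",q)
    for zz,nm in((0.106,'hinge'),(0.116,'catch')):
        m=roi&(abs(z-zz)<0.004); 
        ncc,l,s,_=cv2.connectedComponentsWithStats(m.astype(np.uint8))
        for k in range(1,ncc):
            if s[k,4]>4: print(nm,s[k,4],P[l==k].mean(0))
E
```

```text
top base ((0.5659597516059875, -0.02293720841407776), (0.1298859864473343, 0.2076568901538849), 88.05841827392578) z 0.016516527700693784
top cap 298 [ 0.56040939 -0.05090801  0.12912642] [0.61567157 0.00304021 0.13699125] [ 0.57899669 -0.02302704  0.13364083] 0.13372168231053327
[ 0.58789005 -0.02378184] [-0.12046743 -1.30825194 -0.28809988 -1.26721587 -0.24341124  0.2195016
 -0.4087125  -0.31289183 -0.83237633 -0.55570634 -0.44938308  0.08403582
 -0.32496052 -0.2078713  -0.02956875 -0.33412732 -0.80014948 -1.50217452
 -1.78735258]
pad 139 [ 0.58764137 -0.02277911  0.20381654] [ 0.58183206 -0.04685168  0.19454192] [5.94885219e-01 8.69545496e-06 2.13975028e-01]
lid pts 812
hinge 77 [0.66799823 0.02739731 0.10608854]
hinge 76 [ 0.66560516 -0.08083966  0.10619846]
hinge 105 [ 0.66527275 -0.0299296   0.10615345]
hinge 15 [ 0.51242679 -0.02046441  0.10687316]
hinge 24 [ 0.50017041 -0.01781959  0.10704949]
hinge 29 [ 0.48302671 -0.01948256  0.10641089]
catch 94 [ 0.65727475 -0.02351572  0.11622539]
catch 5 [ 0.65506842 -0.06881863  0.11670948]
catch 23 [ 0.5071554  -0.02138227  0.11402828
[... 503 characters left out ...]
0.37256532  0.31648353 -1.07536305 -1.95620499 -1.44519122  0.56584883
  0.25627985  0.231486    0.62946464  0.046955   -6.59059637 -8.3411049
 -0.07353933  0.22313757  0.8956378 ]
pad 198 [ 0.58932702 -0.02234426  0.20076918] [ 0.58144939 -0.04613291  0.19205077] [5.97607516e-01 2.48976247e-04 2.08786825e-01]
lid pts 1207
hinge 24 [ 0.48886451 -0.0300117   0.10608843]
hinge 8 [ 0.48929177 -0.00342878  0.1067045 ]
hinge 10 [ 0.51220727 -0.01082419  0.10652237]
hinge 6 [ 0.61034746 -0.03553287  0.10759095]
hinge 343 [ 0.6666684  -0.02630203  0.10562053]
catch 15 [ 0.48452527 -0.03264595  0.11453392]
catch 62 [ 0.61312209 -0.02364281  0.116014  ]
catch 225 [ 0.65670654 -0.0255699   0.11616675]
```

move_arm(
  rows="0 0 -20 0 0 0;0 0 -25 0 0 0;-30 48 0 0 0 0;-30 48 0 0 0 0;-30 48 0 0 0 0;-30 48 0 0 0 0;-30 48 0 0 0 0;-30 48 0 0 0 0;-30 48 0 0 0 0;-30 48 0 0 0 0;-30 48 0 0 0 0;-30 48 0 0 0 0;0 0 0 0 0 0",
  grip=-1,
  newtons=30,
)

```text
time_s: 1.78
ee_pos: [0.5455, 0.0614, 0.3467]
eef_rot: [-3.14, 0.004, 1.234]
force: [-0.6, 0.9, -0.2]
grip_width: 0.0005
```

move_arm(
  rows="0 0 0 0 0 0.18;0 0 0 0 0 0.18;0 0 0 0 0 0.18;0 0 0 0 0 0.18;0 0 0 0 0 0.18;0 0 0 0 0 0.18;0 0 0 0 0 0.18;0 0 0 0 0 0.18;0 0 0 0 0 0.18;0 0 0 0 0 0.18;0 0 0 0 0 0.18;0 0 0 0 0 0.18;0 0 0 0 0 0.18;0 0 0 0 0 0.18;0 0 0 0 0 0",
)

```text
time_s: 3.65
ee_pos: [0.5387, 0.0723, 0.3452]
eef_rot: [3.133, -0.0, -1.358]
force: [0.4, -0.1, -0.8]
grip_width: 0.0004
```

move_arm(
  rows="53 -23 0 0 0 0;53 -23 0 0 0 0;0 0 0 0.005 0 0.14;0 0 0 0 0 0.12;0 0 0 0 0 0;0 0 0 0 0 0",
)

```text
time_s: 4.4
ee_pos: [0.6074, -0.0213, 0.3444]
eef_rot: [3.137, -0.001, -1.591]
force: [-0.8, 0.1, 0.5]
grip_width: 0.0005
```

```bash
python3 - <<'E'
from h import *
o=st(); print({k:np.round(v,4).tolist() for k,v in o.items()})
c=camera("wrist"); cv2.imwrite("pics/wrist1.png",c["color"]);np.savez("wrist1.npz",**c)
c=camera("scene"); cv2.imwrite("pics/scene1.png",cv2.resize(c["color"][120:330,180:460],(800,600)))
E
```

```text
{'time_s': 4.4, 'qpos': [-0.095, 0.4068, 1.2813, -0.001, 1.458, 1.4957], 'joint_vel': [0.0041, -0.0013, 0.002, 0.0003, 0.0001, -0.0182], 'tau': [-0.2137, -60.4495, -36.7046, 0.0127, -0.0636, 0.1164], 'ee_pos': [0.6074, -0.0213, 0.3444], 'eef_rot': [3.137, -0.0006, -1.5906], 'force': [-0.7796, 0.1053, 0.5209], 'moment': [-0.0148, 0.1896, -0.0055], 'grip_width': 0.0005}
```

View pics/wrist1.png

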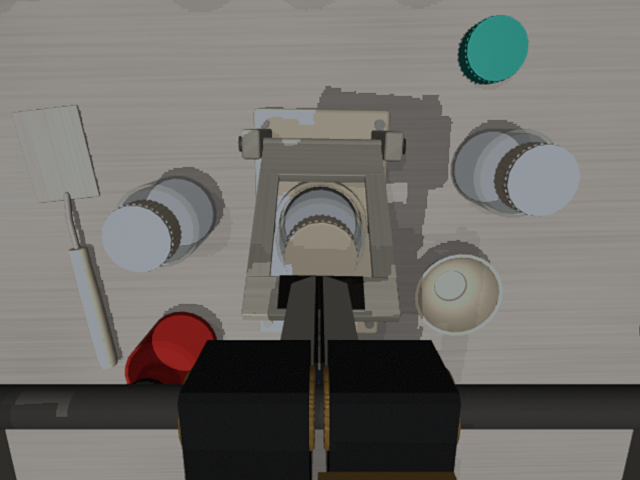

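View pics/scene1.png

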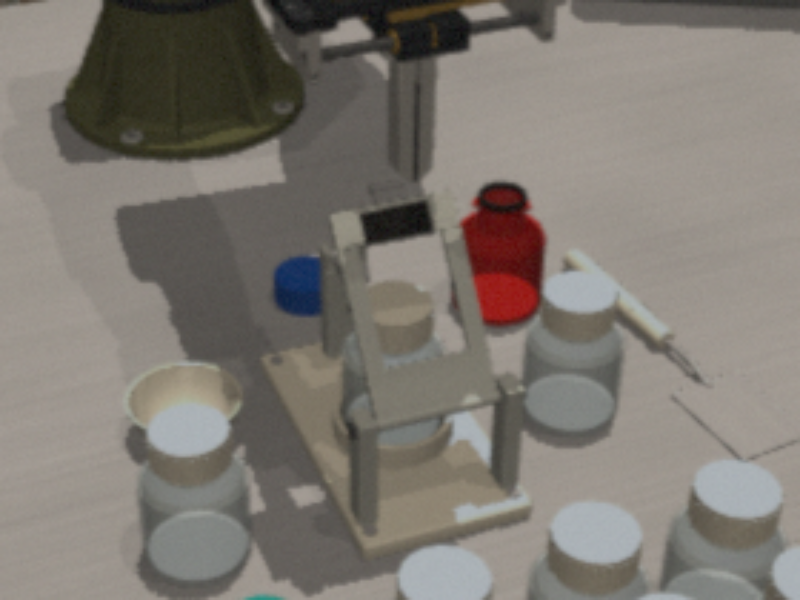

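move_arm(
  rows="-1 11 20 0.004 0 0;0 0 16 0 0 0;0 0 0 0 0 0",
)

```text
time_s: 4.88
ee_pos: [0.5964, -0.0196, 0.3078]
eef_rot: [-3.141, -0.001, -1.587]
force: [-0.3, -1.4, 0.2]
grip_width: 0.0004
```

move_arm(
  rows="0 5 4.5 0 0 0;0 5 4.5 0 0 0;0 5 4.5 0 0 0",
)

```text
time_s: 5.25
ee_pos: [0.5814, -0.0194, 0.2951]
eef_rot: [-3.138, -0.001, -1.586]
force: [-0.1, -0.0, 0.6]
grip_width: 0.0005
```

move_arm(
  rows="0 3 7 0 0 0;0 5 6 0 0 0;0 4 6 0 0 0",
)

```text
time_s: 5.62
ee_pos: [0.5685, -0.0192, 0.2752]
eef_rot: [-3.138, -0.001, -1.586]
force: [0.5, 0.5, 0.4]
grip_width: 0.0005
```

```bash
python3 - <<'E'
from h import *
c=camera("scene"); cv2.imwrite("pics/scene2.png",cv2.resize(c["color"][120:330,180:460],(800,600)))
E
```

```text
(no output)
```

View pics/scene2.png

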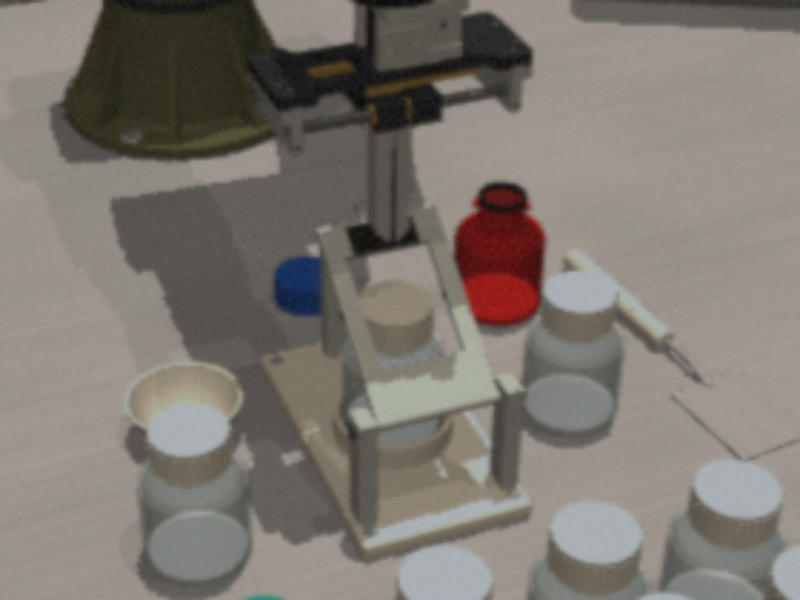

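move_arm(
  rows="0 4 5.7 0 0 0;0 3.5 5.7 0 0 0;0 3.3 6 0 0 0;0 3 6 0 0 0;0 2.7 6.3 0 0 0;0 2.4 6.3 0 0 0;0 2 6.5 0 0 0;0 1.8 6.5 0 0 0;0 1.4 6.5 0 0 0",
)

```text
time_s: 6.8
ee_pos: [0.5426, -0.0188, 0.215]
eef_rot: [-3.139, -0.001, -1.586]
force: [0.9, 0.2, 1.0]
grip_width: 0.0006
```

move_arm(
  rows="0 1.5 4 0 0 0;0 1 4 0 0 0;0 0.5 3 0 0 0;0 0 2 0 0 0",
)

```text
time_s: 7.3
ee_pos: [0.5405, -0.0188, 0.2033]
eef_rot: [-3.134, -0.001, -1.586]
force: [-4.3, 1.2, 8.7]
grip_width: 0.0004
```

move_arm(
  rows="0 0 2 0 0 0;0 0 2 0 0 0",
)

```text
time_s: 7.55
ee_pos: [0.5403, -0.0187, 0.2004]
eef_rot: [-3.134, -0.001, -1.586]
force: [-5.3, -0.1, 10.7]
grip_width: 0.0005
```

move_arm(
  rows="0 0 2 0 0 0;0 0 1.5 0 0 0",
)

```text
time_s: 7.8
ee_pos: [0.5402, -0.0187, 0.1985]
eef_rot: [-3.134, -0.001, -1.586]
force: [-6.0, 1.4, 14.2]
grip_width: 0.0008
```

move_arm(
  rows="0 0 2 0 0 0;0 0 2 0 0 0",
)

```text
time_s: 8.05
ee_pos: [0.5401, -0.0187, 0.1972]
eef_rot: [-3.132, -0.001, -1.586]
force: [-12.2, -0.1, 28.0]
grip_width: 0.0005
```

move_arm(
  rows="0 0 -3 0 0 0;0 0 -10 0 0 0;0 0 -25 0 0 0;0 0 -40 0 0 0;0 0 0 0 0 0",
)

```text
time_s: 8.68
ee_pos: [0.539, -0.0187, 0.2786]
eef_rot: [-3.133, -0.002, -1.586]
force: [0.5, 0.4, -0.4]
grip_width: 0.0005
```

```bash
python3 - <<'E'
from h import *
o=st(); print({k:np.round(v,4).tolist() for k,v in o.items()})
c=camera("wrist"); cv2.imwrite("pics/wrist3.png",c["color"]);P=cloud(c,campose(c,o)); np.savez("wrist3.npz",P=P,**c)
c=camera("scene"); cv2.imwrite("pics/scene3.png",cv2.resize(c["color"][120:330,180:460],(800,600)));np.savez("scene3.npz",**c)
c=camera("top"); cv2.imwrite("pics/top3.png",c["color"]);np.savez("top3.npz",**c)
E
```

```text
{'time_s': 8.675, 'qpos': [-0.1024, 0.2937, 1.5864, -0.0009, 1.253, 1.4839], 'joint_vel': [-0.0022, 0.042, 0.0572, 0.0006, -0.0195, -0.0009], 'tau': [0.0311, -54.0461, -36.4161, 0.0229, 0.5854, 0.0001], 'ee_pos': [0.539, -0.0187, 0.2786], 'eef_rot': [-3.1332, -0.0016, -1.586], 'force': [0.5245, 0.4104, -0.382], 'moment': [0.04, 0.2351, -0.0231], 'grip_width': 0.0005}
```

View pics/wrist3.png

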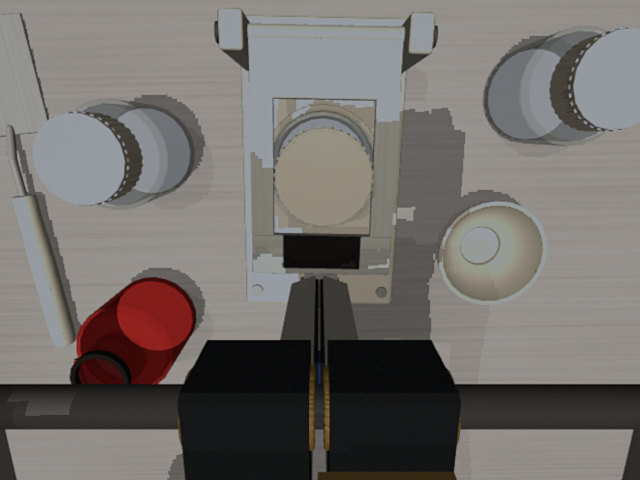

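View pics/scene3.png

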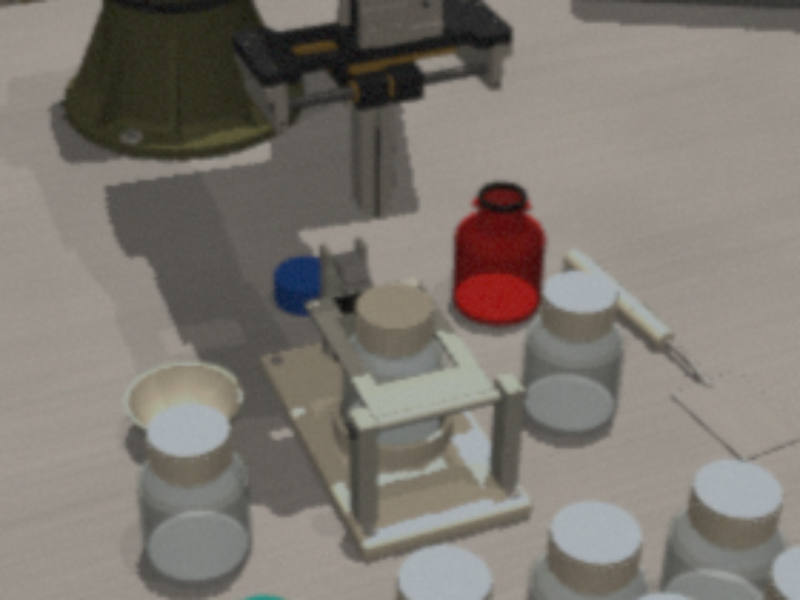

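Lid looks flat. I'll measure its height and tilt, and the cap centre.

```bash
python3 - <<'E'
from h import *
from scipy.optimize import least_squares
for n in ["wrist","top","scene"]:
    d=dict(np.load(n+"3.npz")); P=d.pop("P",None)
    if P is None: P=cloud(d)
    x,y,z=P[...,0],P[...,1],P[...,2]
    m=(abs(x-0.59)<0.085)&(abs(y+0.023)<0.05)&(abs(z-0.1)<0.012)
    m&=~(np.hypot(x-.5885,y+.023)<0.032)&(x>.524)
    q=P[m]; A=np.c_[q[:,0]-.6685,q[:,1]+.0254,np.ones(len(q))]
    f=least_squares(lambda p:A@p-q[:,2],[0,0,.1],loss="soft_l1",f_scale=.001); print(n,"lid slope,z@hinge",f.x,len(q))
    m=(np.hypot(x-.5885,y+.023)<0.034)&(z>0.125)&(z<.137); q=P[m]
    h=cv2.convexHull(q[:,:2].astype(np.float32))[:,0]
    g=least_squares(lambda p:np.hypot(*(h-p).T)-0.028,h.mean(0),loss="soft_l1",f_scale=.0007)
    print("  cap",g.x,np.median(q[:,2]),cv2.minEnclosingCircle(h))
    v=d["color"].max(2)
    m=(v<45)&(abs(x-.5375)<.02)&(abs(y+.0225)<.03)&(z<.11)&(z>.09); q=P[m]
    if len(q): print("  pad",q.mean(0),np.median(q[:,2]),len(q))
E
```

```text
wrist lid slope,z@hinge [-0.01451404  0.00110171  0.10094414] 25138
  cap [ 0.58881877 -0.0219888 ] 0.13206811316182598 ((0.5887159109115601, -0.022069208323955536), 0.02819712646305561)
  pad [ 0.53850532 -0.02056951  0.10347547] 0.10348067189860463 2450
top lid slope,z@hinge [-0.01078326  0.0113426   0.10106629] 360Traceback (most recent call last):
  File "<stdin>", line 12, in <module>
TypeError: 'NoneType' object is not subscriptable
```

move_arm(
  rows="2.8 -25 0 -0.008 0 0;0 -25 0 0 0 0;0 0 0 0 0 0;0 0 20 0 0 0;0 0 0 0 0 0;0 0 0 0 0 0",
  grip=1,
)

```text
time_s: 9.57
ee_pos: [0.5866, -0.0222, 0.2492]
eef_rot: [3.126, -0.0, -1.586]
force: [-1.1, -1.1, -0.9]
grip_width: 0.0569
```

move_arm(
  rows="0 -2.2 0 0.015 0 0;0 0 0 0 0 0;0 0 0 0 0 0;0 0 0 0 0 0;0 0 0 0 0 0",
)

```text
time_s: 10.2
ee_pos: [0.5889, -0.0222, 0.2508]
eef_rot: [-3.139, -0.001, -1.586]
force: [-0.5, 0.0, -0.5]
grip_width: 0.0942
```

move_arm(
  rows="0 0 20 0 0 0;0 0 15 0 0 0;0 0 8 0 0 0;0 0 3 0 0 0;0 0 0 0 0 0;0 0 0 0 0 0",
)

```text
time_s: 10.95
ee_pos: [0.5896, -0.0223, 0.2043]
eef_rot: [-3.137, -0.001, -1.586]
force: [-0.3, 0.8, 0.1]
grip_width: 0.0938
```

move_arm(
  rows="0 0.8 1.5 0 0 0;0 0 0 0 0 0;0 0 0 0 0 0;0 0 0 0 0 0;0 0 0 0 0 0;0 0 0 0 0 0;0 0 0 0 0 0",
  grip=-1,
  newtons=8,
)

```text
time_s: 11.82
ee_pos: [0.5889, -0.0223, 0.2035]
eef_rot: [-3.136, -0.001, -1.586]
force: [0.3, 0.2, 1.7]
grip_width: 0.0561
```

```bash
python3 - <<'E'
from h import *
o=st(); print({k:np.round(v,4).tolist() for k,v in o.items()})
c=camera("wrist"); cv2.imwrite("pics/wrist4.png",c["color"]);P=cloud(c,campose(c,o)); np.savez("wrist4.npz",P=P,**c)
E
```

```text
{'time_s': 11.825, 'qpos': [-0.0999, 0.4795, 1.5134, -0.0003, 1.1428, 1.4861], 'joint_vel': [-0.0012, 0.0001, -0.0009, -0.0004, 0.0003, 0.001], 'tau': [-0.0393, -60.5857, -32.7383, -0.0115, -0.1207, 0.0285], 'ee_pos': [0.5889, -0.0223, 0.2035], 'eef_rot': [-3.1358, -0.0008, -1.5859], 'force': [0.3482, 0.2381, 1.6722], 'moment': [0.0663, 0.2032, -0.0049], 'grip_width': 0.0561}
```

View pics/wrist4.png

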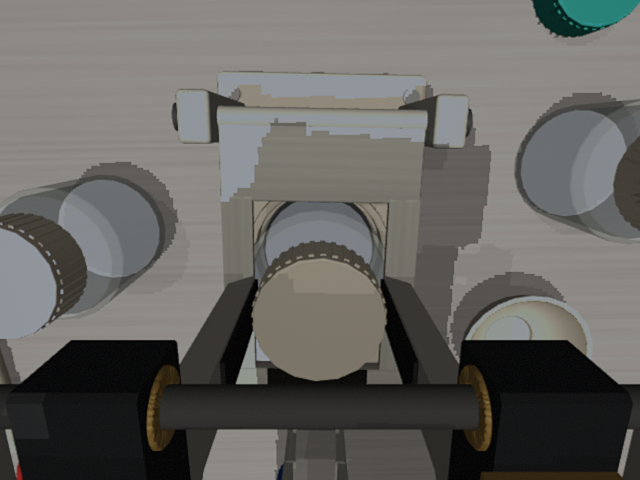

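move_arm(
  rows="0 0 0 0 0 0;0 0 0 0 0 0;0 0 0 0 0 0;0 0 -0.3 0 0 -0.1;0 0 -0.4 0 0 -0.1;0 0 -0.4 0 0 -0.1",
  newtons=60,
)

```text
time_s: 12.62
ee_pos: [0.5888, -0.0222, 0.2043]
eef_rot: [-3.136, -0.002, -1.278]
force: [0.5, -0.1, -2.8]
grip_width: 0.0554
```

```bash
python3 - <<'E'
from h import *
o=st(); print({k:np.round(v,4).tolist() for k,v in o.items()})
c=camera("wrist"); cv2.imwrite("pics/wrist5.png",c["color"]);P=cloud(c,campose(c,o)); np.savez("wrist5.npz",P=P,**c)
E
```

```text
{'time_s': 12.625, 'qpos': [-0.0999, 0.4785, 1.5127, 0.0002, 1.1447, 1.1784], 'joint_vel': [-0.0006, -0.0005, -0.0036, -0.0, 0.0055, -0.8191], 'tau': [0.2501, -61.6133, -33.296, -0.0549, -0.0224, 1.5687], 'ee_pos': [0.5888, -0.0222, 0.2043], 'eef_rot': [-3.1364, -0.0019, -1.2785], 'force': [0.4579, -0.1434, -2.7847], 'moment': [-0.0007, 0.1154, -0.1748], 'grip_width': 0.0554}
```

View pics/wrist5.png

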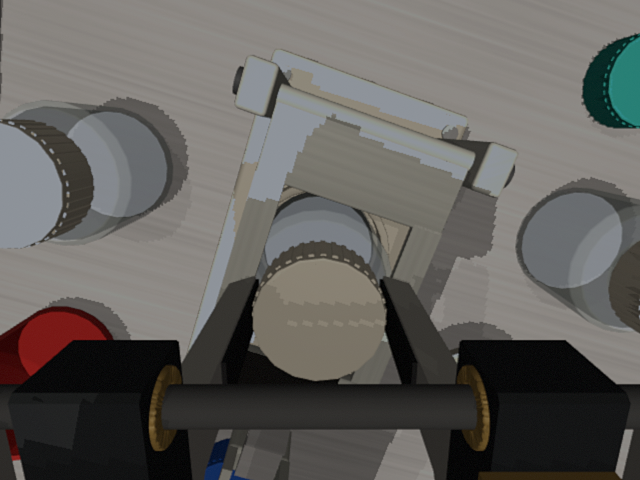

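```bash
python3 - <<'E'
from h import *
print(st()["eef_rot"],st()["ee_pos"],st()["force"])
c=camera("scene"); np.savez("scene5.npz",**c)
a=np.load("scene3.npz")["color"]; b=c["color"]
f=lambda i: cv2.resize(i[205:300,285:375],(400,420),interpolation=2)
cv2.imwrite("pics/cmp5.png",np.clip(1.6*np.hstack([f(a),f(b)]),0,255).astype(np.uint8))
E
```

```text
[-3.13641293e+00 -1.96242013e-03 -1.27327403e+00] [ 0.58883615 -0.02220021  0.20435266] [-0.17983364  1.32725087 -1.6293635 ]
```

View pics/cmp5.png

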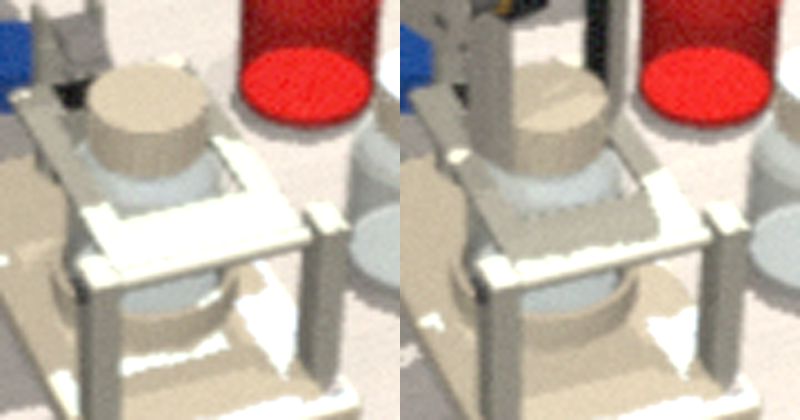

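move_arm(
  rows="0 0 -0.4 0 0 -0.125;0 0 -0.4 0 0 -0.125;0 0 -0.4 0 0 -0.125;0 0 -0.4 0 0 -0.125;0 0 0 0 0 0",
)

```text
time_s: 13.35
ee_pos: [0.5888, -0.0221, 0.2055]
eef_rot: [-3.138, -0.004, -0.78]
force: [-0.9, -0.2, 0.2]
grip_width: 0.0557
```

```bash
python3 - <<'E'
from h import *
o=st(); print({k:np.round(v,4).tolist() for k,v in o.items()})
E
```

```text
{'time_s': 13.35, 'qpos': [-0.0998, 0.4772, 1.5117, 0.0004, 1.1477, 0.6797], 'joint_vel': [0.0028, 0.0009, 0.0013, -0.0006, -0.0001, 0.0523], 'tau': [-0.1572, -60.9507, -33.1189, 0.0095, -0.0979, -1.3568], 'ee_pos': [0.5888, -0.0221, 0.2055], 'eef_rot': [-3.1382, -0.0036, -0.7796], 'force': [-0.8501, -0.1881, 0.1639], 'moment': [-0.0514, 0.1788, 0.0041], 'grip_width': 0.0557}
```

move_arm(
  rows="0 0 -0.4 0 0 -0.12;0 0 -0.2 0 0 -0.12;0 0 0 0 0 -0.12;0 0 0 0 0 -0.09;0 0 0 0 0 0;0 0 0 0 0 0",
)

```text
time_s: 14.1
ee_pos: [0.5887, -0.0216, 0.2061]
eef_rot: [-3.139, -0.005, -0.345]
force: [-0.6, 1.0, -0.1]
grip_width: 0.0554
```

```bash
python3 - <<'E'
from h import *
o=st(); print({k:np.round(v,4).tolist() for k,v in o.items()})
c=camera("wrist"); cv2.imwrite("pics/wrist6.png",c["color"])
E
```

```text
{'time_s': 14.1, 'qpos': [-0.0992, 0.4764, 1.5113, 0.0012, 1.1489, 0.245], 'joint_vel': [0.0002, 0.001, 0.0005, -0.0014, 0.0021, 0.0205], 'tau': [-0.1629, -60.7035, -33.1499, 0.0106, -0.181, -0.0846], 'ee_pos': [0.5887, -0.0216, 0.2061], 'eef_rot': [-3.1393, -0.0045, -0.3447], 'force': [-0.588, 0.9503, -0.0689], 'moment': [0.0078, 0.2282, -0.0177], 'grip_width': 0.0554}
```

View pics/wrist6.png

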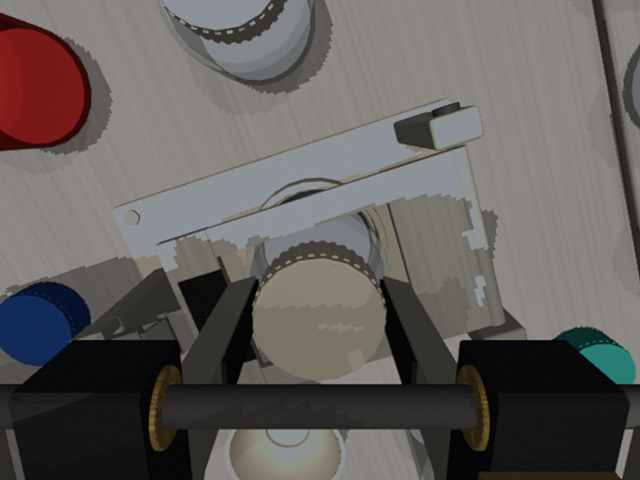

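move_arm(
  rows="0 0 -1 0 0 0;0 0 -1 0 0 0;0 0 -1 0 0 0",
)

```text
time_s: 14.52
ee_pos: [0.5887, -0.0216, 0.2092]
eef_rot: [-3.139, -0.004, -0.347]
force: [-0.4, 0.3, -0.4]
grip_width: 0.0554
```

move_arm(
  rows="0 0 -3 0 0 0;0 0 -4 0 0 0;0 0 -5 0 0 0;0 0 -6 0 0 0;0 0 -6 0 0 0;0 0 -6 0 0 0;0 0 -4 0 0 0;0 0 -2 0 0 0;0 0 0 0 0 0;0 0 0 0 0 0;0 0 0 0 0 0",
)

```text
time_s: 15.9
ee_pos: [0.5886, -0.0218, 0.2482]
eef_rot: [-3.139, -0.005, -0.348]
force: [0.6, 0.0, -0.9]
grip_width: 0.0552
```

```bash
python3 - <<'E'
from h import *
o=st(); print({k:np.round(v,4).tolist() for k,v in o.items()})
for n in ["wrist","scene","top"]:
    o=st(); c=camera(n); np.savez(n+"7.npz",P=cloud(c,campose(c,o)),**c)
    im=c["color"]
    if n=="scene": im=cv2.resize(im[150:310,220:420],(750,600))
    cv2.imwrite(f"pics/{n}7.png",im)
E
```

```text
{'time_s': 15.9, 'qpos': [-0.0995, 0.4313, 1.4725, 0.001, 1.2321, 0.2481], 'joint_vel': [-0.0002, 0.0004, 0.0019, -0.0002, 0.0018, -0.0005], 'tau': [0.0008, -59.7111, -34.3295, 0.0739, -0.0166, 0.0004], 'ee_pos': [0.5886, -0.0218, 0.2482], 'eef_rot': [-3.1393, -0.0053, -0.3479], 'force': [0.5877, 0.0099, -0.8622], 'moment': [-0.0575, 0.0484, -0.0144], 'grip_width': 0.0552}
```

View pics/wrist7.png

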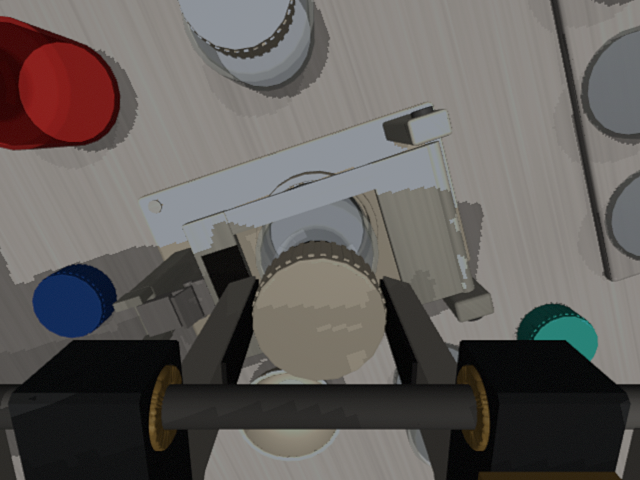

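View pics/scene7.png

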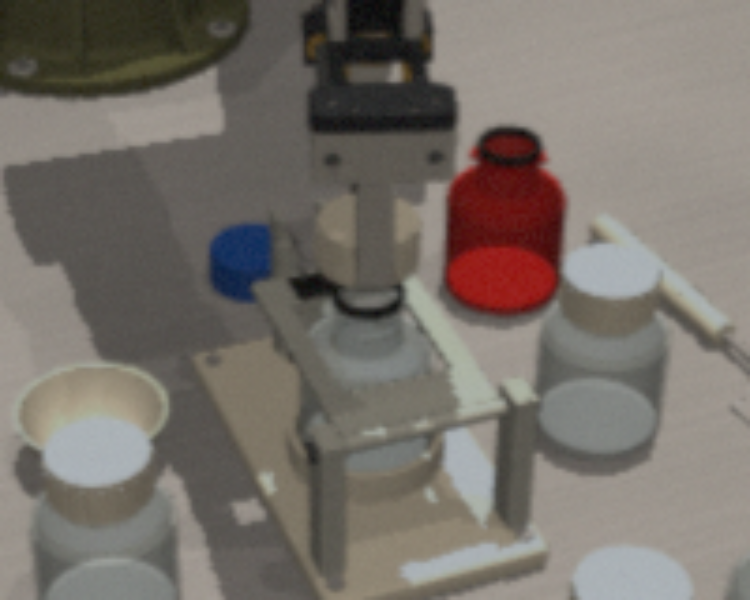

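```bash
python3 - <<'E'
from h import *
from scipy.optimize import least_squares
for n in ["wrist","scene"]:
    P=np.load(n+"7.npz")["P"]; col=np.load(n+"7.npz")["color"]
    x,y,z=P[...,0],P[...,1],P[...,2]
    r=np.hypot(x-.5887,y+.0222)
    m=(abs(x-0.59)<0.085)&(abs(y+0.023)<0.05)&(abs(z-0.1)<0.008)&(r>.034)&(x>.524)
    q=P[m]; A=np.c_[q[:,0]-.6685,q[:,1]+.0254,np.ones(len(q))]
    f=least_squares(lambda p:A@p-q[:,2],[0,0,.1],loss="soft_l1",f_scale=.001); print(n,"lid",f.x,len(q))
    m=(r<.0285)&(z>.15)&(z<.19); zz=z[m]
    hist,e=np.histogram(zz,np.arange(.14,.195,.002)); print("cap z hist",dict(zip(np.round(e,3),hist)))
    zt=np.median(z[m&(z>np.percentile(zz,60)-.003)])
    m=(r<.032)&(abs(z-zt)<.003); q=P[m]; A=np.c_[q[:,:2]-[.5887,-.0222],np.ones(len(q))]
    print("captop",zt,np.linalg.lstsq(A,q[:,2],rcond=None)[0],q[:,:2].min(0),q[:,:2].max(0))
    m=(r<.026)&(z>.10)&(z<.142); q=P[m]
    if len(q): print("neck/ring zmax",np.percentile(q[:,2],[5,50,95,99]),len(q))
    v=col.max(2); m=(v<45)&(r<.03)&(z>.11)&(z<.14); q=P[m]
    if len(q): print("ring",q.min(0),q.max(0),q.mean(0),len(q))
E
```

```text
wrist lid [-0.01405457 -0.0002511   0.1009766 ] 18964
cap z hist {np.float64(0.14): np.int64(0), np.float64(0.142): np.int64(0), np.float64(0.144): np.int64(0), np.float64(0.146): np.int64(0), np.float64(0.148): np.int64(0), np.float64(0.15): np.int64(19), np.float64(0.152): np.int64(112), np.float64(0.154): np.int64(117), np.float64(0.156): np.int64(133), np.float64(0.158): np.int64(126), np.float64(0.16): np.int64(131), np.float64(0.162): np.int64(139), np.float64(0.164): np.int64(148), np.float64(0.166): np.int64(159), np.float64(0.168): np.int64(157), np.float64(0.17): np.int64(199), np.float64(0.172): np.int64(377), np.float64(0.174): np.int64(1344), np.float64(0.176): np.int64(11346), np.float64(0.178): np.int64(283), np.float64(0.18): np.int64(37), np.float64(0.182): np.int64(42), np.float64(0.184): np.int64(40), np.float64(0.186): np.int64(43), np.float64(0.188): np.int64(48), np.float64(0.19): np.int64(0), np.float64(0.192): np.int64(0)}
captop 0.1767710481996307 [ 0.00117374 -0.00685966  0.1767521 ] [ 0.56094631 -0.05038205] [0.62064439 0.00518322]
neck/ring zmax [0.1022121
[... 696 characters left out ...]
np.int64(20), np.float64(0.17): np.int64(15), np.float64(0.172): np.int64(27), np.float64(0.174): np.int64(106), np.float64(0.176): np.int64(49), np.float64(0.178): np.int64(1), np.float64(0.18): np.int64(0), np.float64(0.182): np.int64(0), np.float64(0.184): np.int64(0), np.float64(0.186): np.int64(0), np.float64(0.188): np.int64(0), np.float64(0.19): np.int64(0), np.float64(0.192): np.int64(0)}
captop 0.1751537036120916 [-0.00686131  0.00486666  0.1752127 ] [ 0.5569582  -0.05054911] [0.61897821 0.00487562]
neck/ring zmax [0.10242008 0.11591703 0.12966349 0.13106019] 334
ring [ 0.577698   -0.04204587  0.12493232] [ 0.61123194 -0.00482593  0.13113109] [ 0.60030192 -0.02920373  0.12798187] 39
```

```bash
python3 - <<'E'
from h import *
o=st(); print(o["time_s"],np.round(o["ee_pos"],4),np.round(o["eef_rot"],3),o["grip_width"])
a=np.load("top0.npz")["color"][60:460].astype(int);b=np.load("top7.npz")["color"][60:460].astype(int)
s=np.hstack([b])
cv2.imwrite("pics/top7b.png",np.load("top7.npz")["color"])
ga=cv2.cvtColor(a.astype(np.uint8),6);gb=cv2.cvtColor(b.astype(np.uint8),6)
for nm,(u,v,w) in dict(sp_a=(238,245,28),sp_b=(388,222,28),dish=(374,285,26),spat=(188,270,60),spray=(495,252,28),cup=(498,308,28),red=(230,316,28)).items():
    t=ga[v-60-w:v-60+w,u-22:u+22].astype(np.float32); q=gb[v-60-w:v-60+w,u-22:u+22].astype(np.float32)
    print(nm,cv2.phaseCorrelate(t,q))
E
```

```text
16.05 [ 0.5887 -0.0218  0.2483] [-3.139 -0.006 -0.348] 0.055438606087011094
sp_a ((0.2711490742208653, -0.027590821735440585), 0.7798145813412136)
sp_b ((0.4773103048790013, -0.05413182647849979), 0.9926371466671979)
dish ((0.7620798487216511, -0.1394664358443869), 0.907650343871411)
spat ((0.5083233035969386, 0.007026773444842149), 0.929549779008936)
spray ((0.41283076279070485, -0.07975203508201645), 0.9088529191193757)
cup ((0.3867969112236693, -0.010584064397761495), 0.9738643722180967)
red ((0.3805645299862661, 0.07655401518224636), 0.8060615433586968)
```

View pics/top7b.png

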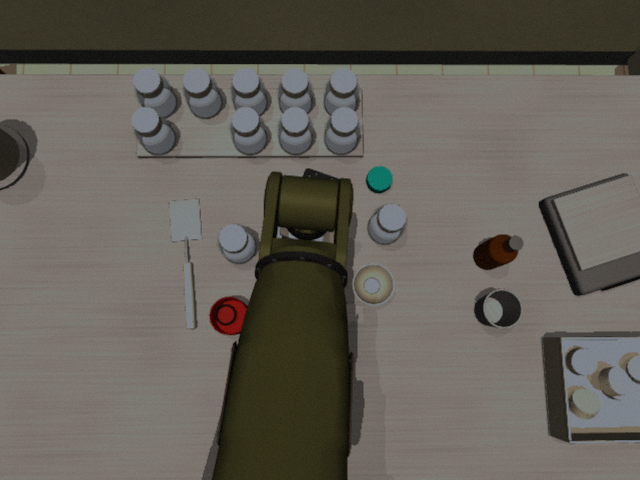

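The top view shows every bystander in its starting place (the shifts are a uniform sub-pixel amount, about 0.4 px). The cap is held clear above the jar, so I'm handing in.

```bash
python3 -c "
from station import ctrl; print(ctrl.hand_in())"
```

```text
the job is handed in; nothing more can be done
None
```

The jar is open. I pressed the lid shut until it latched, unscrewed the cap about 71° anticlockwise at 60 N grip, lifted it straight up and handed the job in at about 16 s with the cap still in the gripper.

**Lid:** The last press was 28 N on the pad. After I let go, and again at the end, the lid measured 0.014–0.015 rad, which fits latched (about 0.016).

**Cap:** Its lower edge is about 27 mm above the rim and about 21 mm above the sealing ring. It is centred to about 1–2 mm and level to about 0.4°. It showed no resistance on the lift.

**Jar:** It stayed down: the dark sealing ring still tops out at about 129 mm, as it should with the lid latched. I could not see `jar_mark` in any view, so I did not check directly that the jar did not turn. The low turning torque once the cap broke loose, and the latched lid, suggest it did not.

**Bystanders:** In the top view they look unmoved. Their image shifts were all sub-pixel (0.3 to 0.8 px, the dish largest) and all in the same direction.

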